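# Put a pot and a bottle away in a deep box of unknown fill

## Task

Put the stout screw-lid pot and then the slim nozzle bottle away in the deep grey two-compartment box: first the pot in the wider compartment, then the bottle in the narrower one. You cannot know how full each compartment is, so lower each item gently, still in your grip, until you feel it touch down, and only then let go: do not drop it or press it hard, and leave both standing upright. Do not knock over the glass bead jar nearby or push it away.

Things in the scene. Friction and masses are not known exactly. Their poses are not given: they have to be found in the camera images.
- box: Deep open-topped grey steel box fixed to the work surface, outside 150 mm (its x) by 240 mm (its y) by 120 mm high, walls 4 mm. One divider, full height, 4 mm thick, runs along its x at y = -18 mm and makes a wide compartment (inside 142 x 132 mm) on its +y side and a narrow one (inside 142 x 96 mm) on its -y side. The box may stand at any yaw. Origin: centre of its underside, on the work surface; z up.
- wide_mouth (a point): Centre of the wide compartment's mouth, at rim height (120 mm above the work surface; x = 0, y = +50 mm in the box's frame). Axes as the box's. Its bottom is hidden: it is already part-filled, and the fill is topped by a firm, level cardboard pad across the whole compartment, at an unknown height (different in each compartment and each time) between 40 and 90 mm above the work surface, so 30 to 80 mm below the rim.
- narrow_mouth (a point): Centre of the narrow compartment's mouth, at rim height (x = 0, y = -68 mm in the box's frame). Axes as the box's. Its bottom is hidden: it is already part-filled, and the fill is topped by a firm, level cardboard pad across the whole compartment, at an unknown height (different in each compartment and each time) between 40 and 90 mm above the work surface, so 30 to 80 mm below the rim.
- pot: Stout amber glass pot with a black screw lid, round, standing upright loose on the work surface: diameter 56 mm (lid 57 mm, from 64 mm up), 80 mm high, about 0.15 kg. Origin: centre of its underside; z up. Rigid; may be gripped anywhere on its side.
- bottle: Slim white plastic bottle with a grey tapering nozzle cap, round, standing upright loose on the work surface: diameter 36 mm up to 72 mm, then a shoulder and nozzle up to 108 mm, about 0.09 kg. Origin: centre of its underside; z up. Rigid; grip its straight side.
- bead_jar: Glass jar of green beads with a steel lid, diameter 70 mm, 93 mm high, a bystander standing beyond the pot and bottle. Origin: centre of its underside.

How it is judged (in metres and radians):
On the way, in this order (a step that is already met when the one before it is completed fails the run):
1. the pot, still gripped and upright, touches down in the wide compartment (x of pot in the frame of box between -0.071 and 0.071 m and y of pot in the frame of box between -0.016 and 0.116 m and z of pot in the frame of box below 0.105 m and contact force between pot and box above 0.5 N and contact force between the fingers and pot above 1 N and angle between pot's own z axis and vertical below 0.35 rad), for 0.1 s.
2. then the bottle, still gripped and upright, touches down in the narrow compartment while the pot stands in the wide one (x of bottle in the frame of box between -0.071 and 0.071 m and y of bottle in the frame of box between -0.116 and -0.02 m and z of each of bottle, pot in the frame of box below 0.105 m and contact force between bottle and box above 0.5 N and contact force between the fingers and bottle above 1 N and angle between bottle's own z axis and vertical below 0.35 rad and x of pot in the frame of box between -0.071 and 0.071 m and y of pot in the frame of box between -0.016 and 0.116 m), for 0.1 s.
At the end, for the whole second after the job is handed in: The pot stands in the wide compartment and the bottle in the narrow one, both below the rim (undersides less than 105 mm above the box's underside), within 0.2 rad of upright and at rest (under 0.03 m/s) (x of pot in the frame of box between -0.071 and 0.071 m and y of pot in the frame of box between -0.016 and 0.116 m and z of each of pot, bottle in the frame of box below 0.105 m and angle between each of pot, bottle's own z axis and vertical below 0.2 rad and linear speed of each of pot, bottle below 0.03 m/s and x of bottle in the frame of box between -0.071 and 0.071 m and y of bottle in the frame of box between -0.116 and -0.02 m); the robot touches nothing.
It fails at once if the pot or the bottle moves faster than 0.4 m/s inside the box (dropped or thrown in) ((x of pot in the frame of box between -0.071 and 0.071 m and y of pot in the frame of box between -0.116 and 0.116 m and z of pot in the frame of box below 0.105 m and linear speed of pot above 0.4 m/s) or (x of bottle in the frame of box between -0.071 and 0.071 m and y of bottle in the frame of box between -0.116 and 0.116 m and z of bottle in the frame of box below 0.105 m and linear speed of bottle above 0.4 m/s)).
It fails at once if the pot or the bottle is pressed against the box or its fill with more than 50 N (contact force between any of pot, bottle and box above 50 N).
It fails at once if the bead jar is tipped by more than 0.4 rad or pushed more than 50 mm (angle between bead_jar's own z axis and vertical above 0.4 rad or distance of bead_jar from where it was at the start of the episode above 0.05 m).
It also fails if it takes over 72 s, if anything falls off the work surface, if the arm or the gripper's body presses on something with over 40 N, if the wrist force passes 120 N, or if a joint passes its speed limit or range.

## Robot

A 6-joint arm with a two-finger parallel gripper is mounted at the origin on the work surface. World frame = base frame: x ahead of the robot, y to its left, z up, the work surface at z = 0. Lengths are in mm, angles in rad, forces in N, time in s.
With the tool pointing down it reaches from about 300 to 750 mm from the base axis. Payload 8.5 kg.
Tool frame: the origin (TCP) lies at the very end of the fingers, on their centre line; the grasp point (between the pads) lies 19 mm behind it; z points along the fingers, y is the line along which they close (so a half turn about z gives the same grasp; the last joint's range is limited). The gripper opens to 85 mm and grips with 20 to 120 N. Pads are 22 mm wide; open, the fingers measure 114 mm over their backs; the gripper's body (76 mm by 85 mm) begins 54 mm behind the grasp point. The pads swing forward as they close: fully open they stand 13 mm farther back than shut.
Start: joints at [1.052, 0.381, 1.297, -0, 1.464, -0.215], TCP at [164.523, 524.798, 231.322] pointing down, gripper open.
Joint ranges: [-3.11, 3.11], [-0.89, 2.33], [0.22, 2.48], [-1.42, 4.56], [0.17, 2.85], [-2.88, 2.88]. Speed limits (rad/s): [2.39, 2.39, 3.14, 3.14, 3.14, 3.14].

## Interface

Orientations are given as a unit quaternion [x, y, z, w].
In Python, from plant import status, vision, ticket gives the robot as it stands. The module is installed in compiled form; this text tells all that it offers.
- The arm moves only by the tool send_rows, never from a script. Its argument "rows" is a list that holds one entry, the list of rows, each a list of 7 numbers: the shift along the world's x, y, z in mm, then the turn, a rotation vector about the world's x, y, z in degrees, then the closure, from 0 (fully open) to 1 (shut). A call has exactly 10 rows; each row is the pose to reach, as a shift and turn from the pose commanded when the call began; what a row does not reach only later rows make up. A row lasts 1/12 s, in which the tool goes at most 41.7 mm and 7.16 degrees, less where a joint would pass 70% of its speed; a pose out of reach is approached as far as the arm can. A call with a gripper value outside its range is refused whole. The fingers move at their own pace and stop on an object; "force" is the grip in N (left out, the last holds). Time passes only in rows, so rows that repeat a pose let the fingers close, or fill a call up. It gives the time, the measured TCP pose, the force, the opening and the grip force at its end, in the units of the state.
- status.read_state(): the state, without advancing time (a new reading comes with each control period).
- vision.snapshot(name): name is "side" or "top" or "wrist"; returns a dict with "img" (480x640x3 uint8, red, green, blue), "depth" (480x640 float32, mm along the optical axis (not along the pixel's ray), 0 where there is no reading), "K" (3x3 intrinsics, pixels), "k1" (the pictures are not rectified: a ray, as slopes to the right and down, at radius r is drawn at 1 + k1 r^2 times it, then the intrinsics apply), "R" (3x3) and "t" (3): a world point X has camera coordinates R X + t. Camera axes: x right, y down, z forward; pixel columns grow to the right and rows downward; lengths in mm; the calibration is good to about 2 mm. A picture is of the moment at which its call begins.
- ticket.hand_in(): hands the job in; it is judged then, once.
The state is a dict: "time": time; "q": joint angles; "dq": joint speeds; "joint_efforts": joint torques, N m; "position": TCP position; "eef_rot": TCP orientation; "contact_force": force on the tool from outside, world axes, zero at the start; "torque": the same for the moment, N m; "grip_width": finger opening in mm; "grasp_force": force on a finger pad.
Only numpy, scipy, OpenCV 4.12 (cv2) and the standard library are available. Lean on these libraries where they do the work, as an engineer would, in place of code of your own. Each camera call takes 0.05 s, during which the arm holds its last target. There are 200 camera calls.

## Working session

There is one attempt and no reset: what is moved stays moved. The work goes in short steps, Python scripts to look and compute and a tool call to move; the robot and the scene stay as the last step left them, time stands still between calls to the robot, and variables do not carry over. Pictures are saved under pics/ and viewed, at most 10 in all, crops included, and the job is handed in when it is done.

Besides the shell and the picture viewer there is one more tool, called after ">>>" as name(argument=value, ...) on one line, values as JSON. send_rows: Moves the arm, as the interface text tells. Its arguments: {"type":"object","properties":{"rows":{"type":"array","items":{"type":"array","items":{"type":"array","items":{"type":"number"}}}},"force":{"type":"number"}},"required":["rows"]}

```bash
mkdir -p pics
cat > h.py <<'E'
import numpy as np, cv2
from plant import status, vision, ticket
def cloud(s):
    K,k1,R,t=np.array(s["K"]),s["k1"],np.array(s["R"]),np.array(s["t"])
    D=np.array([k1,0,0,0,0.])
    v,u=np.mgrid[:480,:640]
    p=cv2.undistortPoints(np.stack([u,v],-1).reshape(-1,1,2).astype(np.float64),K,D).reshape(480,640,2)
    d=s["depth"].astype(float)
    X=np.dstack([p*d[...,None],d])
    W=(X-t)@R
    W[d==0]=np.nan
    return W
E
python3 - <<'E'
from h import *
st=status.read_state();print({k:np.round(v,3) for k,v in st.items()})
for n in("top","side"):
    s=vision.snapshot(n);cv2.imwrite(f"pics/{n}0.png",s["img"][...,::-1]);W=cloud(s);np.savez(f"{n}0.npz",W=W,img=s["img"])
    print(n,s["k1"],np.round(s["K"][0][0]),np.round(-np.array(s["R"]).T@s["t"]),(s["depth"]==0).mean())
E
```

```text
{'time': np.float64(0.0), 'q': array([ 1.052,  0.381,  1.298,  0.   ,  1.464, -0.215]), 'dq': array([ 0.001, -0.002, -0.001, -0.002, -0.001, -0.   ]), 'joint_efforts': array([ 1.0000e-03, -4.4847e+01, -2.3128e+01, -0.0000e+00,  5.0000e-03,
        0.0000e+00]), 'position': array([164.392, 524.559, 230.705]), 'eef_rot': array([ 0.151,  0.988, -0.001, -0.   ]), 'contact_force': array([ 0.222, -0.036, -0.605]), 'torque': array([-0.001, -0.05 , -0.06 ]), 'grasp_force': np.float64(0.0), 'grip_width': np.float64(85.354)}
top 0.03668279116945608 484.0 [ 505.  -19. 1036.] 0.004078776041666667
side -0.0007526474897028212 475.0 [ 267. -745.  754.] 0.003990885416666667
```

View pics/top0.png

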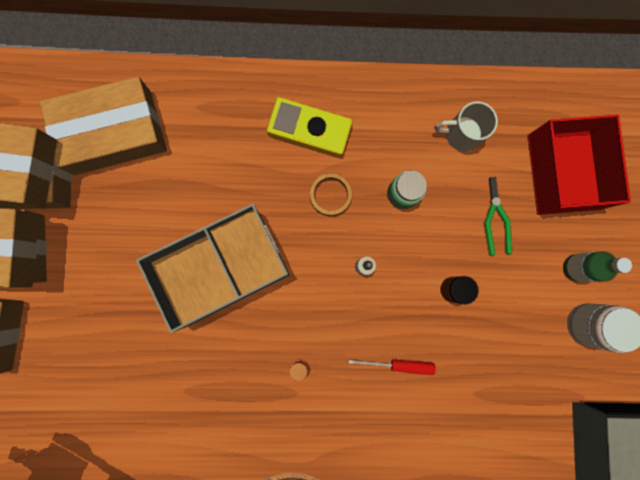

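View pics/side0.png

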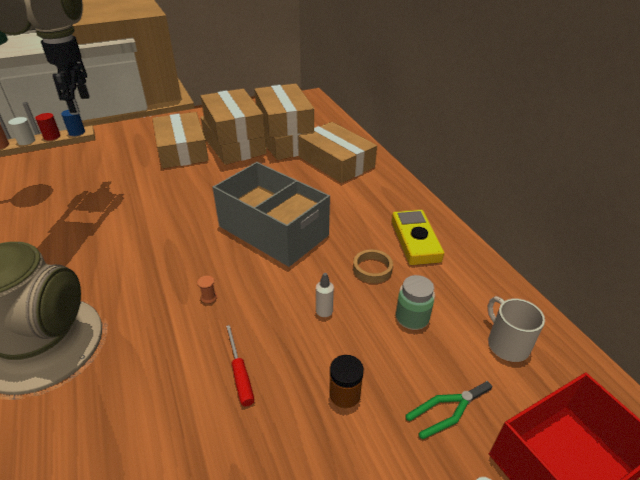

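The top view shows the box (corners about (140,262), (255,208), (289,270), (173,329); divider (208,230)–(240,293), wide side on the left), bottle at (367,266), pot at (461,290) and jar at (408,189). The side view confirms the pot at (346,382), bottle at (325,298) and jar at (415,303), all upright.

Run:
```python
from h import *
W=np.load("top0.npz")["W"]
def circ(u0,u1,v0,v1,zlo,zhi):
    P=W[v0:v1,u0:u1].reshape(-1,3);P=P[(P[:,2]>zlo)&(P[:,2]<zhi)]
    c,r=cv2.minEnclosingCircle(P[:,:2].astype(np.float32));return np.round(c),round(r,1),len(P),np.round(np.median(P,0),1),np.round(P[:,2].max(),1)
print("pot",circ(435,490,270,315,70,95));print("bottle sh",circ(350,385,250,285,60,80));print("bottle top",circ(350,385,250,285,95,115))
print("jar",circ(380,435,160,215,85,100))
B=W[195:340,125:305];z=B[...,2]
m=(z>112)&(z<128);P=B[m]
r=cv2.minAreaRect(P[:,:2].astype(np.float32));print(r,cv2.boxPoints(r).round(),np.median(P[:,2]))
for u,v in[(195,280),(185,290),(205,270),(245,245),(255,240),(250,255)]:print(u,v,W[v-3:v+4,u-3:u+4].reshape(-1,3).mean(0).round(1))
for u,v in[(224,262),(218,250)]:
    Q=W[v-4:v+5,u-6:u+7].reshape(-1,3);Q=Q[Q[:,2]>112];print("div",Q.mean(0).round(1))
print(W[380:470:40,300:420:40,2].round(1))
S=np.load("side0.npz")["W"]
for n,u,v in[("bottle",325,300),("pot",346,388),("pot lid",346,366)]:print(n,S[v-3:v+4,u-4:u+5].reshape(-1,3).mean(0).round(1))
```

```text
pot (array([ 499., -332.]), 28.6, 655, array([ 499.5, -330.9,   80.1]), np.float64(86.1))
bottle sh (array([ 544., -140.]), 18.0, 162, array([ 543.5, -136.7,   75.1]), np.float64(79.9))
bottle top (array([ 545., -140.]), 7.9, 54, array([ 544.4, -139.4,  102.6]), np.float64(110.1))
jar (array([ 704., -225.]), 30.0, 706, array([ 703.6, -224.6,   93.2]), np.float64(97.7))
((533.5831298828125, 156.58819580078125), (151.3389434814453, 240.8948516845703), 27.88426399230957) [[410. 228.]
 [523.  15.]
 [657.  86.]
 [544. 298.]] 119.32826407882314
195 280 [508.3 202.1  50.7]
185 290 [488.1 220.9  50.4]
205 270 [528.6 183.3  50.2]
245 245 [577.8 100.7  86.5]
255 240 [588.   81.6  87. ]
250 255 [558.4  90.4  86.6]
div [542.4 139.7 119.3]
div [565.1 151.1 118.6]
[[50.9  0.2 -2.4]
 [ 0.2 -2.1 -0.4]
 [-1.1 -0.2  0.2]]
bottle [ 538.2 -155.5   53.2]
pot [nan nan nan]
pot lid [nan nan nan]
```

>>> send_rows(rows=[[[135, -225, 0, 0, 0, -7, 0], [135, -225, 0, 0, 0, -14, 0], [135, -225, 0, 0, 0, -21, 0], [135, -225, 0, 0, 0, -28, 0], [135, -225, 0, 0, 0, -35, 0], [135, -225, 0, 0, 0, -42, 0], [135, -225, 0, 0, 0, -44.7, 0], [148, -265, 0, 0, 0, -44.7, 0], [160, -305, 0, 0, 0, -44.7, 0], [172, -345, 0, 0, 0, -44.7, 0]]], force=35)

```text
time: 0.93
position: [336.2, 178.8, 231.2]
eef_rot: [0.515, 0.857, -0.0, -0.0]
contact_force: [1.1, 0.7, -0.3]
grip_width: 85.7
grasp_force: 0.0
```

>>> send_rows(rows=[[[12, -38, 0, 0, 0, 0, 0], [24, -77, 0, 0, 0, 0, 0], [36, -116, 0, 0, 0, 0, 0], [48, -155, 0, 0, 0, 0, 0], [60, -194, 0, 0, 0, 0, 0], [72, -233, 0, 0, 0, 0, 0], [84, -272, 0, 0, 0, 0, 0], [97, -311, 0, 0, 0, 0, 0], [110, -350, 0, 0, 0, 0, 0], [123, -388, 0, 0, 0, 0, 0]]])

```text
time: 1.77
position: [459.4, -209.8, 231.0]
eef_rot: [0.516, 0.857, 0.0, -0.0]
contact_force: [0.9, 0.7, -0.6]
grip_width: 85.7
grasp_force: 0.0
```

>>> send_rows(rows=[[[14, -42, 0, 0, 0, 0, 0], [27, -82, -20, 0, 0, 0, 0], [40, -123, -40, 0, 0, 0, 0], [40, -123, -70, 0, 0, 0, 0], [40, -123, -90, 0, 0, 0, 0], [40, -123, -90, 0, 0, 0, 0], [40, -123, -90, 0, 0, 0, 0], [40, -123, -90, 0, 0, 0, 0], [40, -123, -90, 0, 0, 0, 0], [40, -123, -90, 0, 0, 0, 0]]])

```text
time: 2.6
position: [499.9, -330.6, 143.1]
eef_rot: [0.516, 0.857, -0.0, 0.001]
contact_force: [-0.1, -0.5, 0.6]
grip_width: 85.5
grasp_force: 0.0
```

Run:
```python
from h import *
s=vision.snapshot("wrist");cv2.imwrite("pics/w1.png",s["img"][...,::-1]);W=cloud(s)
print(status.read_state()["position"].round(1))
m=(W[...,2]>70)&(W[...,2]<88)&(abs(W[...,0]-499)<60)&(abs(W[...,1]+332)<60)
P=W[m];print(len(P),np.median(P,0).round(1),cv2.minEnclosingCircle(P[:,:2].astype(np.float32)))
```

```text
[ 499.7 -330.6  142.8]
6946 [ 495.9 -331.4   80.6] ((497.1523132324219, -333.13568115234375), 28.600688934326172)
```

View pics/w1.png

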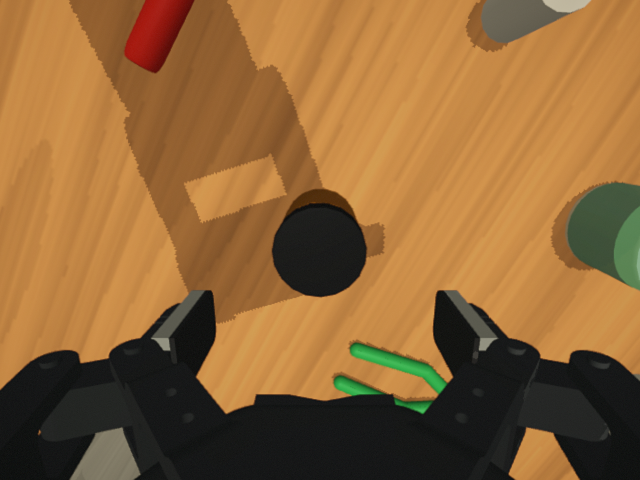

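The wrist view shows the pot lid at (320,250), centred between the open fingers at (205,330) and (445,330); the measured centre is within 2 mm of the top view. Going down and closing.

>>> send_rows(rows=[[[-2, -2, -25, 0, 0, 0, 0], [-2, -2, -50, 0, 0, 0, 0], [-2, -2, -75, 0, 0, 0, 0], [-2, -2, -95, 0, 0, 0, 0], [-2, -2, -109, 0, 0, 0, 0], [-2, -2, -109, 0, 0, 0, 0], [-2, -2, -109, 0, 0, 0, 0.5], [-2, -2, -109, 0, 0, 0, 0.6], [-2, -2, -109, 0, 0, 0, 0.7], [-2, -2, -109, 0, 0, 0, 0.8]]], force=35)

```text
time: 3.48
position: [497.9, -333.2, 34.0]
eef_rot: [0.516, 0.857, -0.0, 0.001]
contact_force: [-1.5, 0.1, 7.0]
grip_width: 56.2
grasp_force: 36.8
```

>>> send_rows(rows=[[[0, 0, 0, 0, 0, 0, 0.8], [0, 0, 0, 0, 0, 0, 0.8], [0, 0, 0, 0, 0, 0, 0.8], [0, 0, 0, 0, 0, 0, 0.8], [0, 0, 10, 0, 0, 0, 0.8], [0, 0, 30, 0, 0, 0, 0.8], [0, 0, 60, 0, 0, 0, 0.8], [0, 0, 90, 0, 0, 0, 0.8], [0, 0, 120, 0, 0, 0, 0.8], [0, 0, 130, 0, 0, 0, 0.8]]])

```text
time: 4.32
position: [498.3, -333.5, 167.6]
eef_rot: [0.516, 0.857, -0.001, 0.004]
contact_force: [0.3, -0.7, -1.7]
grip_width: 56.2
grasp_force: 37.9
```

>>> send_rows(rows=[[[0, 10, 20, 0, 0, 0, 0.8], [0, 30, 33, 0, 0, 0, 0.8], [0, 60, 33, 0, 0, 0, 0.8], [0, 98, 33, 0, 0, 0, 0.8], [0, 136, 33, 0, 0, 0, 0.8], [0, 174, 33, 0, 0, 0, 0.8], [0, 212, 33, 0, 0, 0, 0.8], [0, 250, 33, 0, 0, 0, 0.8], [0, 288, 33, 0, 0, 0, 0.8], [0, 325, 33, 0, 0, 0, 0.8]]])

```text
time: 5.15
position: [496.6, -5.7, 195.0]
eef_rot: [0.516, 0.857, -0.0, -0.0]
contact_force: [1.3, -0.1, -1.6]
grip_width: 55.8
grasp_force: 37.9
```

>>> send_rows(rows=[[[3, 38, 0, 0, 0, 0, 0.8], [6, 75, 0, 0, 0, 0, 0.8], [9, 112, 0, 0, 0, 0, 0.8], [12, 145, 0, 0, 0, 0, 0.8], [13, 175, 0, 0, 0, 0, 0.8], [13, 195, 0, 0, 0, 0, 0.8], [13, 205, 0, 0, 0, 0, 0.8], [13, 209, 0, 0, 0, 0, 0.8], [13, 209, 0, 0, 0, 0, 0.8], [13, 209, 0, 0, 0, 0, 0.8]]])

```text
time: 5.98
position: [510.4, 200.4, 195.2]
eef_rot: [0.516, 0.856, -0.0, -0.0]
contact_force: [-0.7, -0.5, -1.4]
grip_width: 56.0
grasp_force: 37.9
```

Run:
```python
from h import *
st=status.read_state();print(st["position"].round(1),st["contact_force"].round(1),st["grip_width"],st["grasp_force"])
s=vision.snapshot("side");cv2.imwrite("pics/s2.png",s["img"][60:320,120:480,::-1].repeat(2,0).repeat(2,1))
s=vision.snapshot("wrist");cv2.imwrite("pics/w2.png",s["img"][...,::-1])
```

```text
[510.4 200.4 195.2] [-0.7 -0.5 -1.4] 56.02682193214482 37.94539627000631
```

View pics/s2.png

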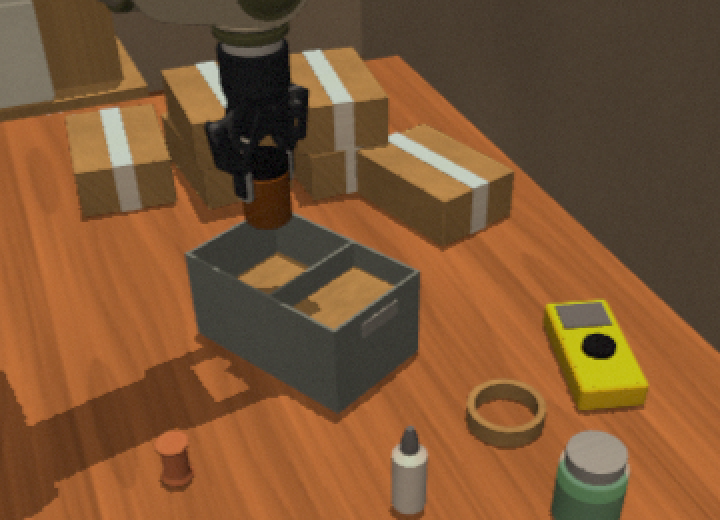

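View pics/w2.png

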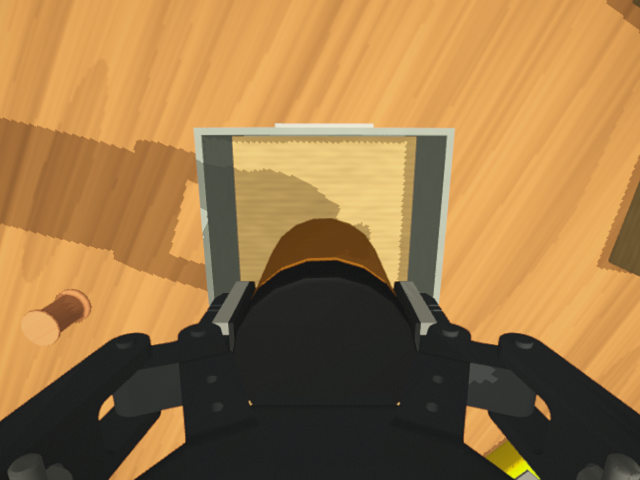

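Side view: pot hangs upright over the wide compartment (268,190 in the crop). Wrist view: pot centred across the box (walls at 205 and 445, pot 320). Lowering.

>>> send_rows(rows=[[[0, 0, -8, 0, 0, 0, 0.8], [0, 0, -20, 0, 0, 0, 0.8], [0, 0, -34, 0, 0, 0, 0.8], [0, 0, -48, 0, 0, 0, 0.8], [0, 0, -62, 0, 0, 0, 0.8], [0, 0, -74, 0, 0, 0, 0.8], [0, 0, -84, 0, 0, 0, 0.8], [0, 0, -92, 0, 0, 0, 0.8], [0, 0, -97, 0, 0, 0, 0.8], [0, 0, -100, 0, 0, 0, 0.8]]])

```text
time: 6.92
position: [510.3, 201.1, 94.7]
eef_rot: [0.516, 0.857, -0.0, -0.0]
contact_force: [-0.1, 0.4, -2.0]
grip_width: 56.2
grasp_force: 37.9
```

>>> send_rows(rows=[[[0, 0, 0, 0, 0, 0, 0.8], [0, 0, -1, 0, 0, 0, 0.8], [0, 0, -2, 0, 0, 0, 0.8], [0, 0, -3, 0, 0, 0, 0.8], [0, 0, -4, 0, 0, 0, 0.8], [0, 0, -5, 0, 0, 0, 0.8], [0, 0, -6, 0, 0, 0, 0.8], [0, 0, -7, 0, 0, 0, 0.8], [0, 0, -8, 0, 0, 0, 0.8], [0, 0, -8, 0, 0, 0, 0.8]]])

```text
time: 7.75
position: [510.3, 201.4, 87.1]
eef_rot: [0.516, 0.857, -0.0, -0.0]
contact_force: [0.3, -0.7, -2.1]
grip_width: 56.1
grasp_force: 37.9
```

>>> send_rows(rows=[[[0, 0, -0.5, 0, 0, 0, 0.8], [0, 0, -1, 0, 0, 0, 0.8], [0, 0, -1.5, 0, 0, 0, 0.8], [0, 0, -2, 0, 0, 0, 0.8], [0, 0, -2.5, 0, 0, 0, 0.8], [0, 0, -3, 0, 0, 0, 0.8], [0, 0, -3, 0, 0, 0, 0.8], [0, 0, -3, 0, 0, 0, 0.8], [0, 0, -3, 0, 0, 0, 0.8], [0, 0, -3, 0, 0, 0, 0.8]]])

```text
time: 8.58
position: [510.4, 201.4, 84.7]
eef_rot: [0.516, 0.857, 0.0, 0.0]
contact_force: [-2.8, -0.6, 5.0]
grip_width: 55.8
grasp_force: 38.3
```

Touchdown felt (+7 N over baseline). Hold briefly, open a little, then rise.

>>> send_rows(rows=[[[0, 0, 0, 0, 0, 0, 0.8], [0, 0, 0, 0, 0, 0, 0.8], [0, 0, 0, 0, 0, 0, 0.8], [0, 0, 0, 0, 0, 0, 0.2], [0, 0, 0, 0, 0, 0, 0.15], [0, 0, 0, 0, 0, 0, 0.15], [0, 0, 0, 0, 0, 0, 0.15], [0, 0, 0, 0, 0, 0, 0.15], [0, 0, 0, 0, 0, 0, 0.15], [0, 0, 0, 0, 0, 0, 0.15]]])

```text
time: 9.42
position: [510.4, 201.3, 84.3]
eef_rot: [0.516, 0.857, -0.0, -0.0]
contact_force: [0.5, -0.5, 0.7]
grip_width: 72.1
grasp_force: 0.0
```

>>> send_rows(rows=[[[0, 0, 5, 0, 0, 0, 0.15], [0, 0, 15, 0, 0, 0, 0.15], [0, 0, 30, 0, 0, 0, 0.15], [0, 0, 50, 0, 0, 0, 0.15], [0, 0, 75, 0, 0, 0, 0.15], [0, 0, 105, 0, 0, 0, 0.1], [0, 0, 125, 0, 0, 0, 0], [0, 0, 136, 0, 0, 0, 0], [0, 0, 136, 0, 0, 0, 0], [0, 0, 136, 0, 0, 0, 0]]])

```text
time: 10.25
position: [510.3, 201.4, 221.0]
eef_rot: [0.516, 0.857, 0.0, 0.001]
contact_force: [0.5, -0.3, 0.2]
grip_width: 85.2
grasp_force: 0.0
```

Run:
```python
from h import *
st=status.read_state();print(st["position"].round(1),st["contact_force"].round(1),st["grip_width"],st["grasp_force"])
s=vision.snapshot("wrist");cv2.imwrite("pics/w3.png",s["img"][...,::-1])
W=cloud(s);m=(W[...,2]>124)&(W[...,2]<140)&(abs(W[...,0]-510)<50)&(abs(W[...,1]-200)<50)
P=W[m];print(len(P),np.median(P,0).round(1),cv2.minEnclosingCircle(P[:,:2].astype(np.float32)))
s=vision.snapshot("top");W=cloud(s)[235:300,340:400];P=W[(W[...,2]>60)&(W[...,2]<80)];print(cv2.minEnclosingCircle(P[:,:2].astype(np.float32)))
```

```text
[510.3 201.4 221. ] [ 0.5 -0.3  0.2] 85.22986930842578 0.0
5518 [508.6 202.7 131.3] ((509.325439453125, 201.2873077392578), 28.430315017700195)
((544.0704345703125, -140.3282012939453), 17.921720504760742)
```

View pics/w3.png

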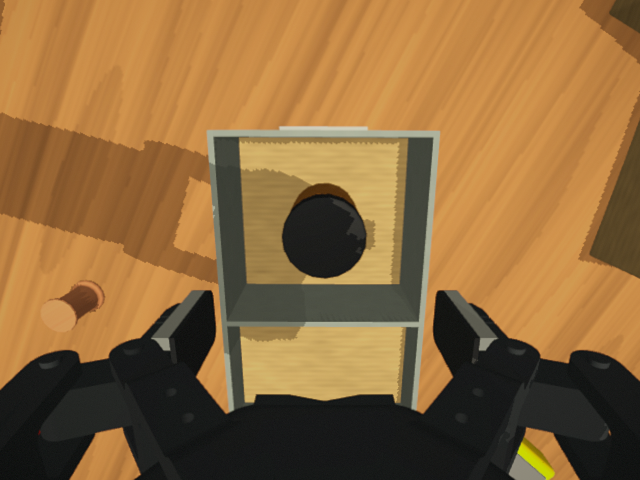

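The pot stands upright at (325,235), in the wide compartment's middle. Now the bottle, unmoved at (544,-140).

>>> send_rows(rows=[[[2, -20, 0, 0, 0, 0, 0], [6, -58, 0, 0, 0, 0, 0], [10, -98, 0, 0, 0, 0, 0], [14, -138, 0, 0, 0, 0, 0], [18, -178, 0, 0, 0, 0, 0], [22, -218, 0, 0, 0, 0, 0], [26, -258, 0, 0, 0, 0, 0], [30, -298, 0, 0, 0, 0, 0], [33, -330, 0, 0, 0, 0, 0], [34, -341, 0, 0, 0, 0, 0]]])

```text
time: 11.18
position: [544.1, -143.8, 218.9]
eef_rot: [0.517, 0.856, -0.0, -0.001]
contact_force: [-0.0, 0.9, 0.5]
grip_width: 85.3
grasp_force: 0.0
```

>>> send_rows(rows=[[[0, 0, 0, 0, 0, 0, 0], [0, 0, -20, 0, 0, 0, 0], [0, 0, -45, 0, 0, 0, 0], [0, 0, -65, 0, 0, 0, 0], [0, 0, -75, 0, 0, 0, 0], [0, 0, -75, 0, 0, 0, 0], [0, 0, -75, 0, 0, 0, 0], [0, 0, -75, 0, 0, 0, 0], [0, 0, -75, 0, 0, 0, 0], [0, 0, -75, 0, 0, 0, 0]]])

```text
time: 12.02
position: [544.7, -139.7, 146.3]
eef_rot: [0.516, 0.857, 0.0, 0.001]
contact_force: [0.5, -0.1, 0.0]
grip_width: 85.9
grasp_force: 0.0
```

Run:
```python
from h import *
print(status.read_state()["position"].round(1))
s=vision.snapshot("wrist");cv2.imwrite("pics/w4.png",s["img"][...,::-1]);W=cloud(s)
for a,b in((60,78),(96,112)):
    m=(W[...,2]>a)&(W[...,2]<b)&(abs(W[...,0]-544)<30)&(abs(W[...,1]+140)<30)
    P=W[m];print(len(P),cv2.minEnclosingCircle(P[:,:2].astype(np.float32)))
```

```text
[ 544.7 -139.7  146.3]
1296 ((542.2396240234375, -139.61123657226562), 18.11713981628418)
594 ((542.05517578125, -139.38766479492188), 8.085857391357422)
```

View pics/w4.png

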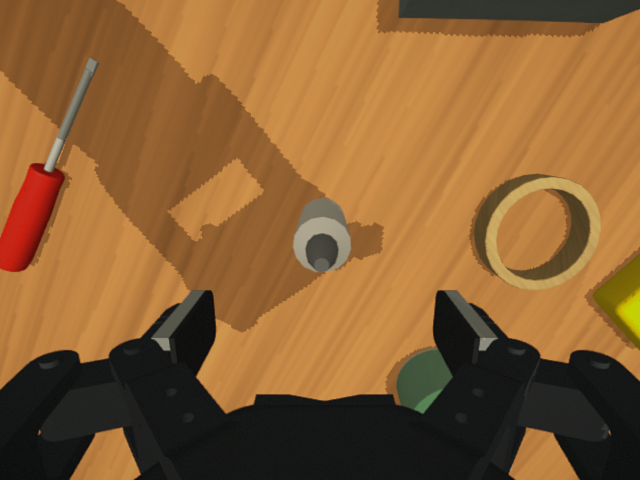

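Bottle at (322,245), centred between the fingers; the jar (430,390) is well clear. Going down to grip.

>>> send_rows(rows=[[[-1, 0, -25, 0, 0, 0, 0], [-1, 0, -50, 0, 0, 0, 0], [-1, 0, -75, 0, 0, 0, 0], [-1, 0, -93, 0, 0, 0, 0], [-1, 0, -103, 0, 0, 0, 0], [-1, 0, -103, 0, 0, 0, 0], [-1, 0, -103, 0, 0, 0, 0.4], [-1, 0, -103, 0, 0, 0, 0.55], [-1, 0, -103, 0, 0, 0, 0.7], [-1, 0, -103, 0, 0, 0, 0.85]]], force=30)

```text
time: 12.9
position: [543.8, -139.8, 43.3]
eef_rot: [0.516, 0.857, 0.0, 0.001]
contact_force: [0.3, 0.2, 0.3]
grip_width: 38.6
grasp_force: 0.0
```

>>> send_rows(rows=[[[0, 0, 0, 0, 0, 0, 0.9], [0, 0, 0, 0, 0, 0, 0.9], [0, 0, 0, 0, 0, 0, 0.9], [0, 0, 5, 0, 0, 0, 0.9], [0, 0, 20, 0, 0, 0, 0.9], [0, 0, 50, 0, 0, 0, 0.9], [0, 0, 85, 0, 0, 0, 0.9], [0, 0, 120, 0, 0, 0, 0.9], [0, 0, 150, 0, 0, 0, 0.9], [0, 0, 160, 0, 0, 0, 0.9]]])

```text
time: 13.73
position: [544.4, -140.0, 207.3]
eef_rot: [0.516, 0.857, 0.0, 0.004]
contact_force: [-0.5, -0.6, 0.0]
grip_width: 35.4
grasp_force: 30.3
```

>>> send_rows(rows=[[[1, 12, 5, 0, 0, 0, 0.9], [4, 40, 10, 0, 0, 0, 0.9], [8, 75, 10, 0, 0, 0, 0.9], [12, 112, 10, 0, 0, 0, 0.9], [16, 150, 10, 0, 0, 0, 0.9], [19, 185, 10, 0, 0, 0, 0.9], [21, 213, 10, 0, 0, 0, 0.9], [22, 230, 10, 0, 0, 0, 0.9], [22, 236, 10, 0, 0, 0, 0.9], [22, 237, 10, 0, 0, 0, 0.9]]])

```text
time: 14.57
position: [564.5, 98.8, 210.9]
eef_rot: [0.515, 0.857, -0.001, -0.001]
contact_force: [0.8, -0.6, -1.4]
grip_width: 35.3
grasp_force: 30.3
```

>>> send_rows(rows=[[[0, 0, 0, 0, 0, 0, 0.9], [0, 0, -8, 0, 0, 0, 0.9], [0, 0, -20, 0, 0, 0, 0.9], [0, 0, -34, 0, 0, 0, 0.9], [0, 0, -46, 0, 0, 0, 0.9], [0, 0, -56, 0, 0, 0, 0.9], [0, 0, -64, 0, 0, 0, 0.9], [0, 0, -69, 0, 0, 0, 0.9], [0, 0, -70, 0, 0, 0, 0.9], [0, 0, -70, 0, 0, 0, 0.9]]])

```text
time: 15.4
position: [565.4, 97.2, 142.3]
eef_rot: [0.516, 0.857, -0.0, -0.0]
contact_force: [0.3, 0.5, -0.7]
grip_width: 35.2
grasp_force: 30.3
```

Run:
```python
from h import *
st=status.read_state();print(st["position"].round(1),st["contact_force"].round(1))
s=vision.snapshot("wrist");a=s["img"];b=vision.snapshot("side")["img"]
cv2.imwrite("pics/c5.png",np.hstack([cv2.resize(a,(400,300)),cv2.resize(b[100:280,190:430],(400,300))])[...,::-1])
```

```text
[565.4  97.2 142.3] [ 0.3  0.5 -0.7]
```

View pics/c5.png

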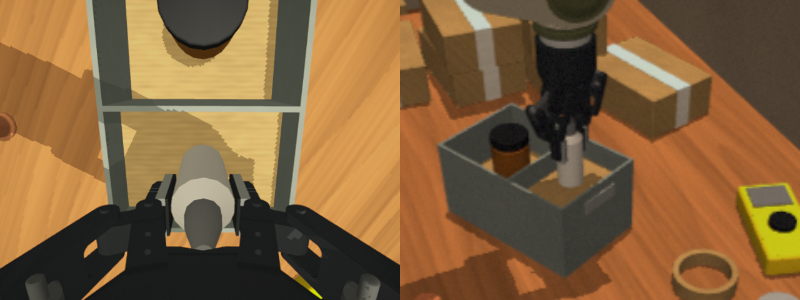

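The bottle (203,200 left; 570,160 right) hangs upright in the middle of the narrow compartment and the pot stands in the wide one. Lowering slowly.

>>> send_rows(rows=[[[0, 0, -1, 0, 0, 0, 0.9], [0, 0, -2, 0, 0, 0, 0.9], [0, 0, -3, 0, 0, 0, 0.9], [0, 0, -4, 0, 0, 0, 0.9], [0, 0, -5, 0, 0, 0, 0.9], [0, 0, -6, 0, 0, 0, 0.9], [0, 0, -7, 0, 0, 0, 0.9], [0, 0, -8, 0, 0, 0, 0.9], [0, 0, -9, 0, 0, 0, 0.9], [0, 0, -9, 0, 0, 0, 0.9]]])

```text
time: 16.33
position: [565.3, 97.3, 133.1]
eef_rot: [0.516, 0.857, -0.0, -0.0]
contact_force: [-0.1, -0.1, -2.5]
grip_width: 35.0
grasp_force: 30.3
```

>>> send_rows(rows=[[[0, 0, -0.5, 0, 0, 0, 0.9], [0, 0, -1, 0, 0, 0, 0.9], [0, 0, -1.5, 0, 0, 0, 0.9], [0, 0, -2, 0, 0, 0, 0.9], [0, 0, -2.5, 0, 0, 0, 0.9], [0, 0, -3, 0, 0, 0, 0.9], [0, 0, -3, 0, 0, 0, 0.9], [0, 0, -3, 0, 0, 0, 0.9], [0, 0, -3, 0, 0, 0, 0.9], [0, 0, -3, 0, 0, 0, 0.9]]])

```text
time: 17.17
position: [565.4, 97.4, 130.3]
eef_rot: [0.516, 0.857, 0.0, 0.0]
contact_force: [-0.4, 0.5, -1.5]
grip_width: 34.9
grasp_force: 30.3
```

>>> send_rows(rows=[[[0, 0, -0.5, 0, 0, 0, 0.9], [0, 0, -1, 0, 0, 0, 0.9], [0, 0, -1.5, 0, 0, 0, 0.9], [0, 0, -2, 0, 0, 0, 0.9], [0, 0, -2, 0, 0, 0, 0.9], [0, 0, -2, 0, 0, 0, 0.9], [0, 0, -2, 0, 0, 0, 0.9], [0, 0, -2, 0, 0, 0, 0.9], [0, 0, -2, 0, 0, 0, 0.9], [0, 0, -2, 0, 0, 0, 0.9]]])

```text
time: 18.0
position: [565.5, 97.3, 130.2]
eef_rot: [0.516, 0.857, 0.0, 0.001]
contact_force: [-5.4, -0.2, 13.9]
grip_width: 34.9
grasp_force: 31.7
```

Touchdown felt (about 15 N). Release and rise.

>>> send_rows(rows=[[[0, 0, 0, 0, 0, 0, 0.9], [0, 0, 1, 0, 0, 0, 0.9], [0, 0, 1, 0, 0, 0, 0.9], [0, 0, 1, 0, 0, 0, 0.5], [0, 0, 1, 0, 0, 0, 0.4], [0, 0, 1, 0, 0, 0, 0.3], [0, 0, 1, 0, 0, 0, 0.2], [0, 0, 1, 0, 0, 0, 0.2], [0, 0, 1, 0, 0, 0, 0.2], [0, 0, 1, 0, 0, 0, 0.2]]])

```text
time: 18.83
position: [565.4, 97.4, 129.2]
eef_rot: [0.516, 0.857, 0.0, -0.0]
contact_force: [-0.0, -0.8, -0.7]
grip_width: 68.3
grasp_force: 0.0
```

>>> send_rows(rows=[[[0, 0, 5, 0, 0, 0, 0.2], [0, 0, 15, 0, 0, 0, 0.2], [0, 0, 30, 0, 0, 0, 0.2], [0, 0, 50, 0, 0, 0, 0.2], [0, 0, 75, 0, 0, 0, 0.2], [0, 0, 100, 0, 0, 0, 0.2], [0, 0, 120, 0, 0, 0, 0.2], [0, 0, 130, 0, 0, 0, 0.2], [0, 0, 130, 0, 0, 0, 0.2], [0, 0, 130, 0, 0, 0, 0.2]]])

```text
time: 19.67
position: [565.3, 97.4, 259.9]
eef_rot: [0.516, 0.857, 0.0, 0.001]
contact_force: [0.3, 0.8, -0.8]
grip_width: 68.0
grasp_force: 0.0
```

Run:
```python
from h import *
st=status.read_state();print(st["position"].round(1),st["contact_force"].round(1),st["grip_width"])
a=vision.snapshot("wrist")["img"];b=vision.snapshot("side")["img"]
cv2.imwrite("pics/c6.png",np.hstack([cv2.resize(a,(400,300)),cv2.resize(b[100:340,160:480],(400,300))])[...,::-1])
```

```text
[565.3  97.4 259.9] [ 0.3  0.8 -0.8] 68.04743143146476
```

View pics/c6.png

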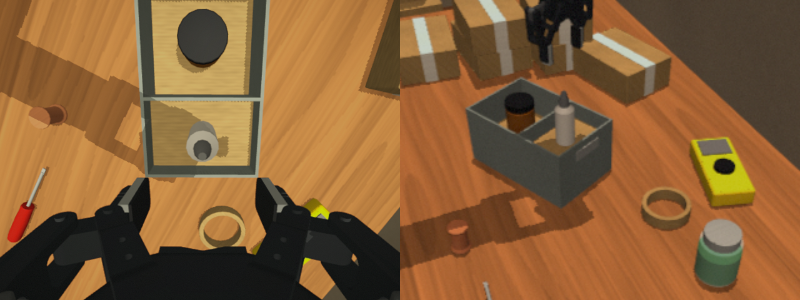

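Both stand upright: pot at (203,38), bottle at (202,143) in the left view. The jar (720,250, right) is untouched and the gripper is clear.

```bash
python3 -c "
from plant import ticket
print(ticket.hand_in())"
```

```text
the job is handed in; nothing more can be done
None
```

The pot is standing upright in the wide compartment and the bottle in the narrow one. Each was lowered until touchdown was felt before release, the jar was not touched, and the job is handed in at about 20 s; no verdict was returned.

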